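# Click the amber filter over the UV lamp's port

### The job

The light port of the black UV lamp is uncovered. Take the yellow grip of its slider and slide it along by one click, so that the slider rests in its middle stop with the amber window over the port, then let go. Leave the slider of the white lamp as it is.

Things in the scene. Friction and masses are not known exactly. Their poses are not given: they have to be found in the camera images.
- uv_tab (a point): Centre of the yellow grip tab on the slider of the black UV lamp, 68 mm above the table. An upright block, 14 mm along the slide direction, 20 mm across, 34 mm high. Own axes: y is the slide direction, +y being the way to the next stop; z is up. It stands on the slider, a plate whose top is 17 mm below this point; rails rise 2 mm above the plate, 27 mm either side of the tab's middle.
- uv_slider (a joint): Black lamp's slider, m; grows as it moves along +y of uv_tab. Sprung click stops at 0 (open window over the port: the start), 0.040 (amber window) and 0.080 (blank plate). About 8 N push it out of a stop; let go within 15 mm of a stop it springs in, to 2 mm. The lamp house, 76 x 200 x 45 mm, is fixed to the table; its slider, 51 x 150 x 4 mm, runs across its top.
- white_slider (a joint): Slider of the white lamp, m; same make as uv_slider, with stops at 0, 0.040 and 0.080. It stands at 0.080 (blank plate over its port) and is to be left there.
- white_tab (a point): Centre of the blue grip tab on the slider of the white lamp, a lamp house of the same make and size with a white body, also fixed to the table; sizes and axes as for uv_tab. Not to be moved.

How it is judged:
At the end, for the whole second after the job is handed in: The black lamp's slider rests in its middle stop, its amber window centred on the port to within 6 mm, at rest; the white lamp's slider is within 10 mm of where it was (value of joint uv_slider between 0.034 and 0.046 m and velocity of joint uv_slider between -0.01 and 0.01 m/s and distance of white_tab from where it was at the start of the episode below 0.01 m); the robot touches nothing.
It fails at once if the white lamp's slider is moved more than 12 mm (distance of white_tab from where it was at the start of the episode above 0.012 m).
It also fails if it takes over 29 s, if anything falls off the work surface, if the arm or the gripper's body presses on something with over 40 N, if the wrist force passes 120 N, or if a joint passes its speed limit or range.

### The arm

A 7-joint arm with a two-finger parallel gripper is mounted at the origin on a cart in front of the work surface, level with it; the furniture and walls round the work are solid. World frame = base frame: x ahead of the robot, y to its left, z up, the work surface at z = 0. Lengths are in m, angles in rad, forces in N, time in s.
With the tool pointing down it reaches from about 0.425 to 1.025 m from the base axis. Payload 3.6 kg.
Tool frame: the origin (TCP) lies on the mounting face of the last link; the fingertips stand 173 mm ahead of it and the grasp point (between the pads) lies grip_depth ahead of it (grip_depth is the distance from the TCP to the grasp point, in m); z points along the fingers, y is the direction in which the jaws open and shut (so a half turn about z gives the same grasp; the last joint's range is limited). The gripper opens to 85 mm and grips with 20 to 120 N. Pads are 22 mm wide; open, the fingers measure 114 mm over their backs; the gripper's body (76 mm by 85 mm) begins 54 mm behind the grasp point. The pads swing forward as they close: fully open they stand 13 mm farther back than shut.
Start: joints at [-1.363, 0.591, 0.048, 1.609, -0.033, 0.943, -0.034], TCP at [0.215, 0.692, 0.405] pointing down, gripper open.
Joint ranges: [-2.69, 2.69], [-0.47, 2.24], [-1.27, 1.36], [0.19, 2.51], [-1.53, 4.68], [0.08, 2.07], [-3.09, 3.09]. Speed limits (rad/s): [2.57, 2.57, 3.14, 3.14, 3.14, 3.14, 3.14].

### API

Orientations are given as a rotation vector (axis times angle).
In Python, from cell import get_obs, grab_frame, camera_params, sign_off, grip_depth gives the robot as it stands.
- The arm moves only by the tool apply_moves, never from a script. Its argument "steps" is a list of rows, each an object of numbers: "gripper": the opening in per cent of the stroke, from 0 (shut) to 100 (fully open); "dx", "dy", "dz": the shift along the tool's x, y, z in m; "wx", "wy", "wz": the turn, a rotation vector about the tool's x, y, z in rad. In form: [{"gripper": .., "dx": .., "dy": .., "dz": .., "wx": .., "wy": .., "wz": ..}, ...]. A call has exactly 5 rows; each row is the pose to reach, as a shift and turn from the pose measured when the call began, along the tool's axes at that moment; what a row does not reach only later rows make up. A row lasts 1/10 s, in which the tool goes at most 50 mm and 8.59 degrees, less where a joint would pass 70% of its speed; a pose out of reach is approached as far as the arm can. A call with a gripper value outside its range is refused whole. The fingers move at their own pace and stop on an object; "newtons" is the grip in N (left out, the last holds). Time passes only in rows, so rows that repeat a pose let the fingers close, or fill a call up. It gives the time, the measured TCP pose, the force and the opening at its end, in the units of the state.
- get_obs(): the state, without advancing time (a new reading comes with each control period).
- grab_frame(name): name is "scene" or "side" or "wrist"; returns the picture (420x560x3 uint8, red, green, blue); there is no depth.
- camera_params(name): a dict with "vertical_fov" (degrees; the focal length in pixels is half the picture's height over the tangent of half this angle, whatever the lens; pixels are square), "cx", "cy" (the principal point, pixels), "cam_to_world" (4x4, takes a point from camera to world coordinates). Camera axes: x right, y down, z forward; pixel columns grow to the right and rows downward; lengths in m; the calibration is good to about 2 mm. The wrist camera is an equidistant fisheye: a pixel r from the principal point sees the ray r / f radians off the axis. A picture is of the moment at which its call begins: read the wrist's pose just before it. camera_params takes no time and is no camera call; for the wrist camera it gives the pose at the moment of the call.
- sign_off(): hands the job in, once; it reports no verdict.
The state is a dict: "time_s": time; "q": joint angles; "dq": joint speeds; "joint_torque": joint torques, N m; "ee_pos": TCP position; "tcp_rot": TCP orientation; "wrist_force": force on the tool from outside, world axes, zero at the start; "moment": the same for the moment, N m; "opening": finger opening in m.
Only numpy, scipy, OpenCV 4.12 (cv2) and the standard library are available. Lean on these libraries where they do the work, as an engineer would, in place of code of your own. Each camera call takes 0.05 s, during which the arm holds its last target.

## Working session

There is one attempt and no reset: what is moved stays moved. The work goes in short steps, Python scripts to look and compute and a tool call to move; the robot and the scene stay as the last step left them, time stands still between calls to the robot, and variables do not carry over. Pictures are saved under pics/ and viewed, and the job is handed in when it is done.

Besides the shell and the picture viewer there is one more tool, called after ">>>" as a command line: name --argument value ..., lists and objects as JSON in quotes. apply_moves: Moves the arm, as the interface text tells. Its arguments: {"type":"object","properties":{"steps":{"type":"array"},"newtons":{"type":"number"}},"required":["steps"]}

```bash
mkdir -p pics; ls; cat > h.py <<'E'
import numpy as np, cv2
from cell import *
def snap(n,f):
    p=camera_params(n); im=grab_frame(n); cv2.imwrite('pics/'+f+'.png',cv2.cvtColor(im,cv2.COLOR_RGB2BGR)); 
    np.save('pics/'+f+'.npy',im); return im,p
def ray(p,u,v,fish=False,h=420):
    f=h/2/np.tan(np.radians(p['vertical_fov'])/2); T=np.array(p['cam_to_world'])
    a=np.array([u-p['cx'],v-p['cy']])
    if fish:
        r=np.hypot(*a);t=r/f; d=np.array([*(a/max(r,1e-9)*np.sin(t)),np.cos(t)])
    else: d=np.array([*(a/f),1])
    return T[:3,3],T[:3,:3]@d
def onz(p,u,v,z,fish=False):
    o,d=ray(p,u,v,fish); return o+d*(z-o[2])/d[2]
E
python3 - <<'E'
from h import *
for n in ['scene','side','wrist']:
    im,p=snap(n,n+'0'); print(n,p['vertical_fov'],np.round(p['cam_to_world'],3).tolist())
o=get_obs(); print({k:np.round(v,3).tolist() for k,v in o.items()}, grip_depth if not callable(grip_depth) else grip_depth())
E
```

```text
pics
scene 53.2288372576822 [[-0.445, -0.613, 0.653, -0.012], [-0.895, 0.295, -0.334, 0.428], [0.012, -0.733, -0.68, 0.684], [0.0, 0.0, 0.0, 1.0]]
side 43.44693701544346 [[0.981, -0.123, 0.147, 0.42], [-0.192, -0.665, 0.722, -0.569], [0.009, -0.737, -0.676, 0.765], [0.0, 0.0, 0.0, 1.0]]
wrist 65.70646984690485 [[0.296, 0.915, 0.274, 0.145], [0.955, -0.283, -0.088, 0.715], [-0.003, 0.287, -0.958, 0.372], [0.0, 0.0, 0.0, 1.0]]
{'time_s': 0.15, 'q': [-1.364, 0.592, 0.048, 1.61, -0.033, 0.943, -0.034], 'dq': [-0.001, -0.004, 0.001, -0.002, 0.001, -0.001, -0.001], 'joint_torque': [0.003, -54.924, 1.55, -19.845, 0.01, 0.006, 0.0], 'ee_pos': [0.215, 0.692, 0.404], 'tcp_rot': [-0.47, -3.106, 0.003], 'wrist_force': [0.209, 1.013, 0.633], 'moment': [0.023, -0.06, 0.0], 'opening': 0.085} 0.1547
```

View pics/scene0.png

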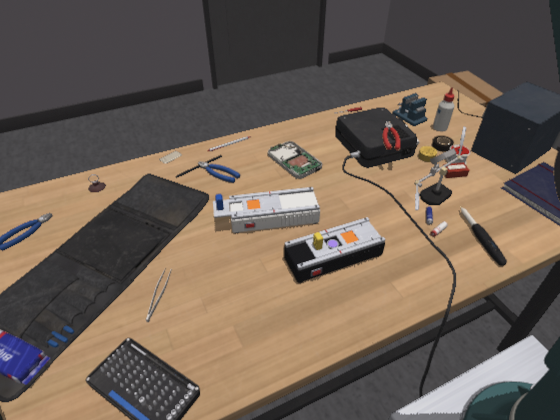

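View pics/side0.png

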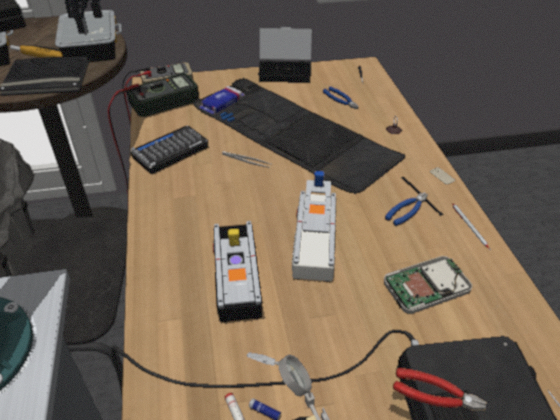

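View pics/wrist0.png

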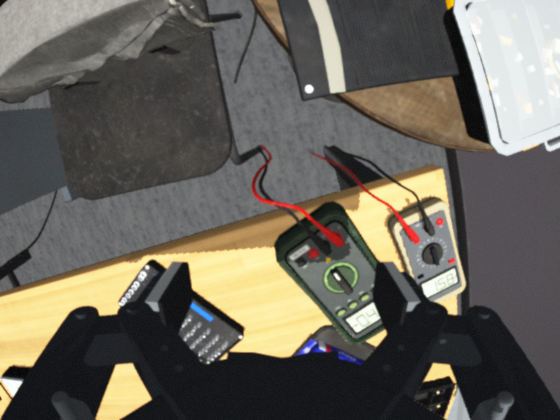

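The scene view shows the black lamp with its yellow tab at about (318,240), the port at (333,244) and the amber window at (349,237). In the side view these are at (233,236), (236,260) and (236,274). The amber window has to move toward the tab end, which is also the way the white slider sticks out. Next I'll measure positions.

```bash
python3 - <<'E'
from h import *
for n,roi in [('scene',(300,220,340,260)),('side',(215,220,255,250))]:
    im=np.load(f'pics/{n}0.npy')
    x0,y0,x1,y1=roi; c=cv2.resize(im[y0-20:y1+50,x0-30:x1+60],None,fx=6,fy=6,interpolation=cv2.INTER_CUBIC)
    cv2.imwrite(f'pics/{n}0z.png',cv2.cvtColor(c[:600,:800],cv2.COLOR_RGB2BGR)); 
    p=camera_params(n)
    hsv=cv2.cvtColor(im,cv2.COLOR_RGB2HSV)
    def comps(lo,hi,R):
        m=cv2.inRange(hsv,lo,hi); k=np.zeros_like(m);k[R[1]:R[3],R[0]:R[2]]=m[R[1]:R[3],R[0]:R[2]]
        N,l,s,c=cv2.connectedComponentsWithStats(k)
        return [(s[i].tolist(),c[i]) for i in range(1,N) if s[i][4]>15]
    for nm,lo,hi,z in [('yel',(22,130,60),(34,255,255),.068),('org',(5,150,120),(18,255,255),.051),('pur',(115,40,80),(150,255,255),.047)]:
        for s,c in comps(lo,hi,(x0-30,y0-30,x1+60,y1+60)):
            print(n,nm,s,c.round(1),onz(p,*c,z).round(4))
E
```

```text
scene yel [314, 232, 9, 18, 125] [317.6 240.4] [0.4691 0.1114 0.068 ]
scene org [341, 231, 17, 12, 118] [349.1 236.5] [0.4635 0.0383 0.051 ]
scene pur [328, 240, 10, 8, 63] [332.6 243.2] [0.4654 0.0768 0.047 ]
side yel [227, 228, 13, 17, 176] [233.4 235.4] [0.467  0.1162 0.068 ]
side org [310, 205, 5, 8, 39] [312.1 208.6] [0.6317 0.1785 0.051 ]
side org [229, 269, 17, 12, 170] [236.6 274.2] [0.4618 0.037  0.051 ]
side pur [230, 255, 12, 9, 86] [235.4 259.2] [0.4644 0.076  0.047 ]
```

```bash
ls pics
```

```text
scene0.npy
scene0.png
scene0z.png
side0.npy
side0.png
side0z.png
wrist0.npy
wrist0.png
```

View pics/scene0z.png

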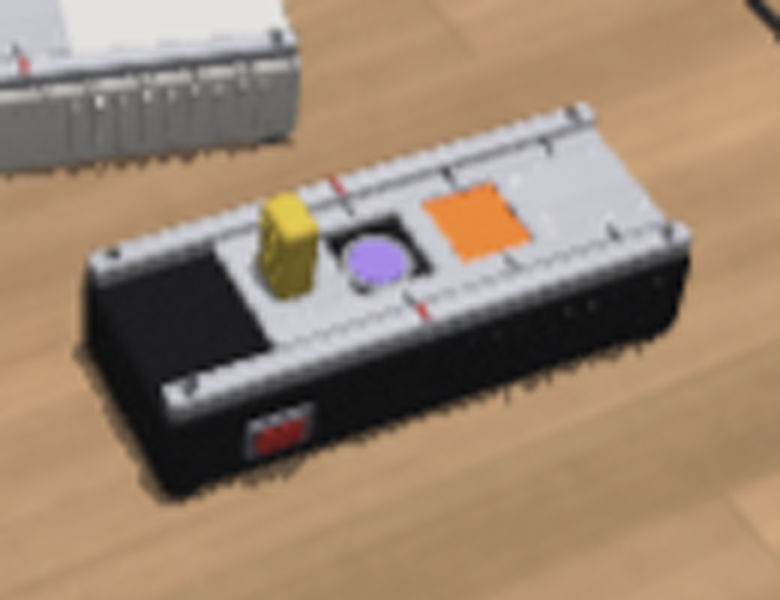

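View pics/side0z.png

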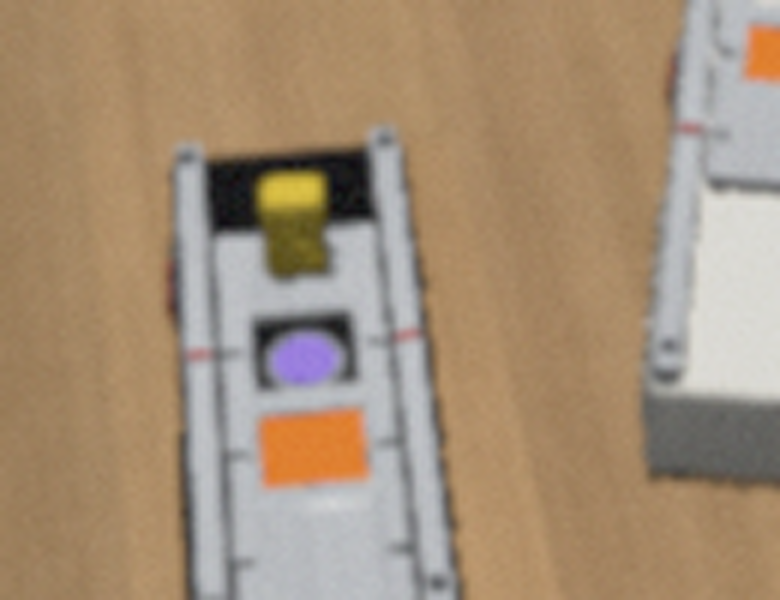

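>>> apply_moves --steps '[{"gripper": 100,"dx": -0.029,"dy": -0.034,"dz": 0,"wx": 0,"wy": 0,"wz": -0.04},{"gripper": 100,"dx": -0.058,"dy": -0.068,"dz": 0,"wx": 0,"wy": 0,"wz": -0.08},{"gripper": 100,"dx": -0.087,"dy": -0.102,"dz": 0,"wx": 0,"wy": 0,"wz": -0.12},{"gripper": 100,"dx": -0.116,"dy": -0.136,"dz": 0,"wx": 0,"wy": 0,"wz": -0.16},{"gripper": 100,"dx": -0.145,"dy": -0.17,"dz": 0,"wx": 0,"wy": 0,"wz": -0.2}]'

```text
time_s: 0.65
ee_pos: [0.3033, 0.485, 0.4039]
tcp_rot: [-0.155, -3.137, 0.003]
wrist_force: [0.3, 0.1, 0.3]
opening: 0.0852
```

```bash
cat > rel.py <<'E'
from h import *
from scipy.spatial.transform import Rotation as R
import sys
x,y,z,a=map(float,sys.argv[1:5])  # grasp point target and slide tilt deg
o=get_obs(); Rt=R.from_rotvec(o['tcp_rot']); a=np.radians(a)
Y=np.array([np.sin(a),np.cos(a),0]);Z=np.array([0,0,-1.]);X=np.cross(Y,Z)
G=R.from_matrix(np.c_[X,Y,Z])
t=np.array([x,y,z])-grip_depth*Z
print('t',o['time_s'],'d',(Rt.inv().apply(t-np.array(o['ee_pos']))).round(4),'w',(Rt.inv()*G).as_rotvec().round(4),'ee',np.round(o['ee_pos'],4),'gp',(np.array(o['ee_pos'])+grip_depth*Rt.apply([0,0,1])).round(4))
E
python3 rel.py .468 .114 .17 3.9
```

```text
t 0.65 d [-0.2006 -0.3527  0.0799] w [-0.0021 -0.0002 -0.0308] ee [0.3033 0.485  0.4039] gp [0.3032 0.4847 0.2492]
```

>>> apply_moves --steps '[{"gripper": 100,"dx": -0.022,"dy": -0.039,"dz": 0,"wx": 0,"wy": 0,"wz": -0.03},{"gripper": 100,"dx": -0.044,"dy": -0.078,"dz": 0,"wx": 0,"wy": 0,"wz": -0.031},{"gripper": 100,"dx": -0.066,"dy": -0.117,"dz": 0,"wx": 0,"wy": 0,"wz": -0.031},{"gripper": 100,"dx": -0.088,"dy": -0.156,"dz": 0.01,"wx": 0,"wy": 0,"wz": -0.031},{"gripper": 100,"dx": -0.11,"dy": -0.195,"dz": 0.02,"wx": 0,"wy": 0,"wz": -0.031}]'

```text
time_s: 1.15
ee_pos: [0.394, 0.2783, 0.3844]
tcp_rot: [0.106, 3.139, -0.002]
wrist_force: [0.3, 0.4, -0.2]
opening: 0.0853
```

```bash
python3 rel.py .468 .114 .17 3.9
```

```text
t 1.15 d [-0.085  -0.1589  0.06  ] w [-0.0013  0.0007  0.0004] ee [0.394  0.2783 0.3844] gp [0.394  0.2781 0.2297]
```

>>> apply_moves --steps '[{"gripper": 100,"dx": -0.02,"dy": -0.038,"dz": 0.01,"wx": 0,"wy": 0,"wz": 0},{"gripper": 100,"dx": -0.041,"dy": -0.076,"dz": 0.02,"wx": 0,"wy": 0,"wz": 0},{"gripper": 100,"dx": -0.062,"dy": -0.114,"dz": 0.035,"wx": 0,"wy": 0,"wz": 0},{"gripper": 100,"dx": -0.085,"dy": -0.159,"dz": 0.05,"wx": 0,"wy": 0,"wz": 0},{"gripper": 100,"dx": -0.085,"dy": -0.159,"dz": 0.06,"wx": 0,"wy": 0,"wz": 0}]'

```text
time_s: 1.65
ee_pos: [0.47, 0.1072, 0.3241]
tcp_rot: [0.125, 3.137, -0.007]
wrist_force: [-0.0, 0.1, -0.1]
opening: 0.0853
```

```bash
python3 - <<'E'
from h import *
for n in ['wrist','side']:
    im,p=snap(n,n+'1')
    if n=='wrist':
        hsv=cv2.cvtColor(im,cv2.COLOR_RGB2HSV)
        for nm,lo,hi,z in [('yel',(22,110,60),(34,255,255),.085),('org',(5,150,120),(18,255,255),.051),('pur',(115,40,80),(150,255,255),.047)]:
            N,l,s,c=cv2.connectedComponentsWithStats(cv2.inRange(hsv,lo,hi))
            for i in range(1,N):
                if s[i][4]>150: print(nm,s[i],c[i].round(1),onz(p,*c[i],z,True).round(4))
E
python3 rel.py .468 .114 .074 3.9
```

```text
yel [283 194  23  37 737] [293.9 212.3] [0.4629 0.1157 0.085 ]
yel [  0 326  17  28 299] [  7.1 341.6] [ 0.5998 -0.2322  0.085 ]
org [193 211  25  13 239] [207.3 217.5] [0.4727 0.047  0.051 ]
pur [236 192  25  24 487] [248.2 203.5] [0.4649 0.0806 0.047 ]
t 1.75 d [-0.0001  0.0022  0.0947] w [-0.0029 -0.0021 -0.0039] ee [0.468  0.1121 0.3234] gp [0.4676 0.1117 0.1687]
```

View pics/wrist1.png

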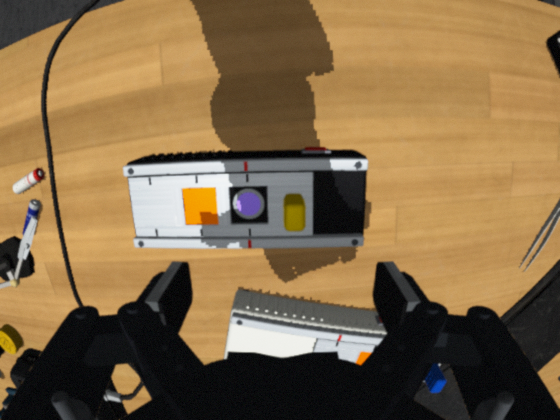

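View pics/side1.png

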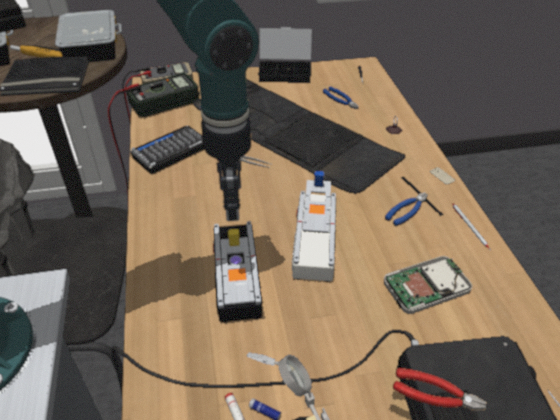

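The wrist view shows the tab at (294,212), centred between the fingers, with the port at (248,203) and amber at (207,217). The arm was still settling, so I'll measure once more.

```bash
python3 - <<'E'
from h import *
im,p=snap('wrist','wrist2'); 
hsv=cv2.cvtColor(im,cv2.COLOR_RGB2HSV)
for nm,lo,hi,zs in [('yel',(22,110,60),(34,255,255),(.068,.085)),('org',(5,150,100),(18,255,255),(.051,)),('pur',(115,40,80),(150,255,255),(.047,))]:
  N,l,s,c=cv2.connectedComponentsWithStats(cv2.inRange(hsv,lo,hi))
  for i in range(1,N):
    if s[i][4]>150 and s[i][0]>100: print(nm,s[i],c[i].round(1),[onz(p,*c[i],z,True).round(4) for z in zs])
c=cv2.resize(im[180:250,180:320],None,fx=5,fy=5,interpolation=cv2.INTER_CUBIC); cv2.imwrite('pics/w2z.png',c[:,:,::-1])
E
python3 rel.py .468 .114 .074 3.9
```

```text
yel [276 199  22  37 759] [286.5 217.2] [array([0.4683, 0.1156, 0.068 ]), array([0.4628, 0.1159, 0.085 ])]
org [180 212  32  16 216] [202.6 220.7] [array([0.4723, 0.0484, 0.051 ])]
pur [230 196  25  25 484] [241.9 207.8] [array([0.465 , 0.0807, 0.047 ])]
t 1.8 d [-0.0003  0.0003  0.0954] w [-0.0017 -0.0012 -0.0004] ee [0.4678 0.1138 0.3241] gp [0.4676 0.1136 0.1694]
```

View pics/w2z.png

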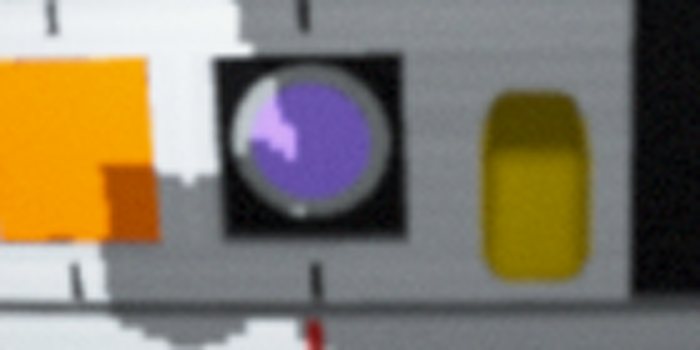

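>>> apply_moves --steps '[{"gripper": 100,"dx": 0,"dy": 0.001,"dz": 0.025,"wx": 0,"wy": 0,"wz": 0},{"gripper": 80,"dx": 0,"dy": 0.0015,"dz": 0.05,"wx": 0,"wy": 0,"wz": 0},{"gripper": 60,"dx": 0,"dy": 0.0015,"dz": 0.075,"wx": 0,"wy": 0,"wz": 0},{"gripper": 50,"dx": 0,"dy": 0.0015,"dz": 0.093,"wx": 0,"wy": 0,"wz": 0},{"gripper": 50,"dx": 0,"dy": 0.0015,"dz": 0.093,"wx": 0,"wy": 0,"wz": 0}]' --newtons 25

```text
time_s: 2.3
ee_pos: [0.4667, 0.1174, 0.2299]
tcp_rot: [-0.101, -3.135, 0.002]
wrist_force: [-1.0, 0.1, 0.7]
opening: 0.0427
```

```bash
python3 - <<'E'
from h import *
im,p=snap('side','side3'); c=cv2.resize(im[150:330,150:350],None,fx=3,fy=3,interpolation=cv2.INTER_CUBIC); cv2.imwrite('pics/s3z.png',c[:,:,::-1])
E
python3 rel.py .468 .115 .076 3.9
```

```text
t 2.35 d [-0.001  -0.0021  0.0002] w [-0.0013 -0.003   0.0032] ee [0.4672 0.1172 0.2309] gp [0.4667 0.117  0.0762]
```

View pics/s3z.png

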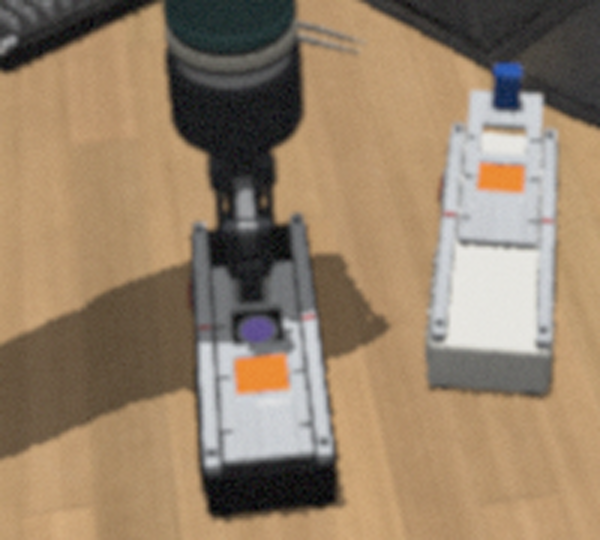

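The fingers straddle the tab, the near finger hides it, and no force shows. I'll close now.

>>> apply_moves --steps '[{"gripper": 35,"dx": -0.001,"dy": -0.002,"dz": 0,"wx": 0,"wy": 0,"wz": 0},{"gripper": 20,"dx": -0.001,"dy": -0.002,"dz": 0,"wx": 0,"wy": 0,"wz": 0},{"gripper": 5,"dx": -0.001,"dy": -0.002,"dz": 0,"wx": 0,"wy": 0,"wz": 0},{"gripper": 5,"dx": -0.001,"dy": -0.002,"dz": 0,"wx": 0,"wy": 0,"wz": 0},{"gripper": 5,"dx": -0.001,"dy": -0.002,"dz": 0,"wx": 0,"wy": 0,"wz": 0}]' --newtons 25

```text
time_s: 2.85
ee_pos: [0.4684, 0.1151, 0.2321]
tcp_rot: [-0.101, -3.139, 0.001]
wrist_force: [-1.3, -1.1, 7.3]
opening: 0.0135
```

```bash
python3 rel.py .468 .115 .076 3.9; python3 -c "
from h import *
o=get_obs();print(np.round(o['wrist_force'],2),o['opening'])
im,p=snap('side','side4'); c=cv2.resize(im[150:330,150:350],None,fx=3,fy=3,interpolation=cv2.INTER_CUBIC); cv2.imwrite('pics/s4z.png',c[:,:,::-1])"
```

```text
t 2.85 d [ 0.0004 -0.0001  0.0014] w [-0.0006 -0.001   0.0035] ee [0.4684 0.1151 0.2321] gp [0.4683 0.115  0.0774]
[-1.31 -1.08  7.32] 0.013524759639807437
```

View pics/s4z.png

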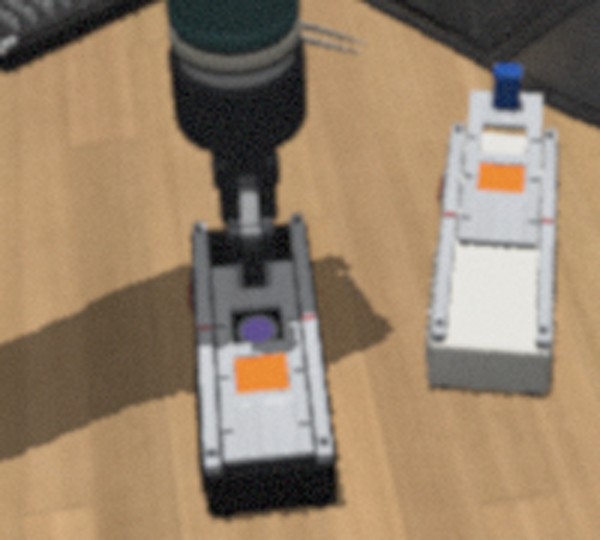

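The tab is gripped (opening 13.5 mm). Now the slide.

>>> apply_moves --steps '[{"gripper": 5,"dx": 0,"dy": 0.01,"dz": 0,"wx": 0,"wy": 0,"wz": 0},{"gripper": 5,"dx": 0,"dy": 0.02,"dz": 0,"wx": 0,"wy": 0,"wz": 0},{"gripper": 5,"dx": 0,"dy": 0.03,"dz": 0,"wx": 0,"wy": 0,"wz": 0},{"gripper": 5,"dx": 0,"dy": 0.04,"dz": 0,"wx": 0,"wy": 0,"wz": 0},{"gripper": 5,"dx": 0,"dy": 0.04,"dz": 0,"wx": 0,"wy": 0,"wz": 0}]' --newtons 40

```text
time_s: 3.4
ee_pos: [0.4709, 0.1565, 0.2322]
tcp_rot: [-0.098, -3.139, -0.0]
wrist_force: [0.4, -2.0, 0.5]
opening: 0.0132
```

```bash
python3 rel.py .4707 .155 .076 3.9; python3 -c "
from h import *
o=get_obs();print(np.round(o['wrist_force'],2),o['opening'])
im,p=snap('side','side5'); c=cv2.resize(im[150:330,150:350],None,fx=3,fy=3,interpolation=cv2.INTER_CUBIC); cv2.imwrite('pics/s5z.png',c[:,:,::-1])"
```

```text
t 3.4 d [ 0.0001 -0.0015  0.0015] w [ 0.0002 -0.001   0.0055] ee [0.4709 0.1565 0.2322] gp [0.4708 0.1566 0.0775]
[ 0.39 -1.96  0.47] 0.013203173328322958
```

View pics/s5z.png

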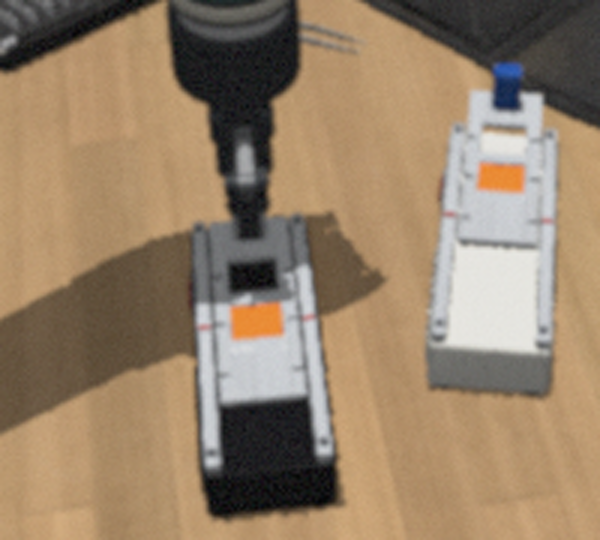

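The slider moved: amber (257,320 in the zoom) now sits between the red marks. I'll let go.

>>> apply_moves --steps '[{"gripper": 5,"dx": 0,"dy": -0.001,"dz": 0,"wx": 0,"wy": 0,"wz": 0},{"gripper": 30,"dx": 0,"dy": -0.001,"dz": 0,"wx": 0,"wy": 0,"wz": 0},{"gripper": 60,"dx": 0,"dy": -0.001,"dz": 0,"wx": 0,"wy": 0,"wz": 0},{"gripper": 70,"dx": 0,"dy": -0.001,"dz": 0,"wx": 0,"wy": 0,"wz": 0},{"gripper": 70,"dx": 0,"dy": -0.001,"dz": 0,"wx": 0,"wy": 0,"wz": 0}]'

```text
time_s: 3.95
ee_pos: [0.471, 0.1547, 0.2323]
tcp_rot: [-0.1, -3.139, -0.0]
wrist_force: [0.2, -0.5, 0.4]
opening: 0.0598
```

>>> apply_moves --steps '[{"gripper": 70,"dx": 0,"dy": 0,"dz": -0.02,"wx": 0,"wy": 0,"wz": 0},{"gripper": 70,"dx": 0,"dy": 0,"dz": -0.05,"wx": 0,"wy": 0,"wz": 0},{"gripper": 70,"dx": 0,"dy": 0,"dz": -0.09,"wx": 0,"wy": 0,"wz": 0},{"gripper": 70,"dx": 0,"dy": 0,"dz": -0.12,"wx": 0,"wy": 0,"wz": 0},{"gripper": 70,"dx": 0,"dy": 0,"dz": -0.12,"wx": 0,"wy": 0,"wz": 0}]'

```text
time_s: 4.45
ee_pos: [0.4724, 0.1551, 0.3561]
tcp_rot: [0.1, 3.133, 0.006]
wrist_force: [0.6, -0.4, -0.7]
opening: 0.06
```

```bash
python3 - <<'E'
from h import *
o=get_obs();print(o['time_s'],np.round(o['ee_pos'],3),np.round(o['wrist_force'],2),o['opening'])
for k in range(2):
  im,p=snap('side',f'side6{k}'); hsv=cv2.cvtColor(im,cv2.COLOR_RGB2HSV)
  for nm,lo,hi,z in [('yel',(22,130,60),(34,255,255),.068),('org',(5,150,120),(18,255,255),.051),('blue',(105,150,50),(125,255,255),.068)]:
    for src in ([im] if k else [np.load('pics/side0.npy'),im]):
      m=cv2.inRange(cv2.cvtColor(src,cv2.COLOR_RGB2HSV),lo,hi); N,l,s,c=cv2.connectedComponentsWithStats(m)
      for i in range(1,N):
        if s[i][4]>60 and 200<c[i][0]<340 and 160<c[i][1]<300: print(k,nm,c[i].round(1),onz(p,*c[i],z).round(4))
c=cv2.resize(im[150:330,150:350],None,fx=3,fy=3,interpolation=cv2.INTER_CUBIC); cv2.imwrite('pics/s6z.png',c[:,:,::-1])
E
```

```text
4.45 [0.472 0.155 0.356] [ 0.65 -0.37 -0.69] 0.05997637734302893
0 yel [233.4 235.4] [0.467  0.1162 0.068 ]
0 yel [232.1 221.8] [0.469  0.1525 0.068 ]
0 org [316.4 208.7] [0.6401 0.1765 0.051 ]
0 org [236.6 274.2] [0.4618 0.037  0.051 ]
0 org [316.4 208.7] [0.6402 0.1767 0.051 ]
0 org [235.2 257.4] [0.4643 0.0768 0.051 ]
0 blue [318.7 177.6] [0.6624 0.2508 0.068 ]
0 blue [318.8 177.5] [0.6627 0.2512 0.068 ]
1 yel [232.1 221.7] [0.469  0.1526 0.068 ]
1 org [316.3 208.7] [0.6401 0.1766 0.051 ]
1 org [235.2 257.5] [0.4643 0.0767 0.051 ]
1 blue [318.6 177.4] [0.6624 0.2516 0.068 ]
```

View pics/s6z.png

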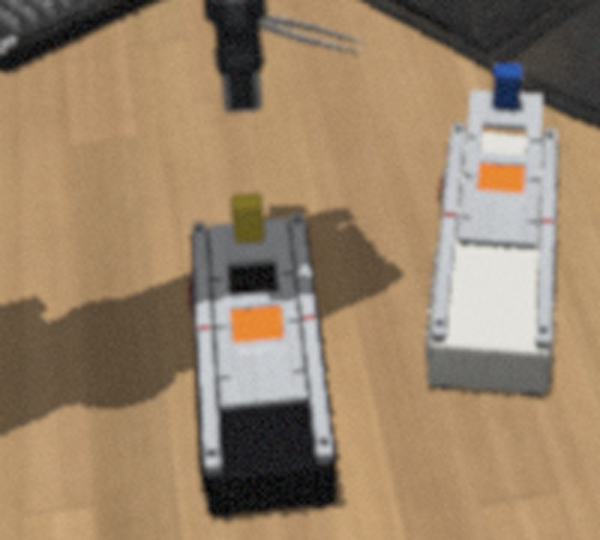

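The amber window moved 39.8 mm and is over the port. The white tab has not moved, and the gripper is clear.

```bash
python3 -c "
from cell import *
print(sign_off())"
```

```text
the job is handed in; nothing more can be done
None
```

I gripped the yellow tab along the slide direction, slid it 40 mm to the middle stop, let go, lifted clear and handed the job in at about 4.5 s.

Last checks, from the side camera:
- **Amber window:** it moved 39.8 mm, from y = 0.037 to 0.077 m, and sits over the port, which I measured at y ≈ 0.076. It stayed put over two pictures.
- **Yellow tab:** its colour blob gave only about 36 mm of travel. The gripper's shadow changed that blob, so I relied on the window.
- **White lamp:** its blue tab and amber window were unchanged to within 1 mm.
- **Gripper:** the fingers were about 0.1 m above the tab, with no contact force.

One check disagreed. At the start, the wrist camera, partly in shadow, put the port 3–5 mm further along than the fixed cameras did. I relied on the fixed cameras.

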